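Set out a fan painter's desk

TASK

Set out the desk for a writer who will hold the fan by its handle: seen from the handle end, lay the dark wooden paperweight along the white strip to the left of the fan and the brass one along the strip to its right, and set the red paste tin on the ringed spot beyond the fan's head. Stand the green seal upright in the middle of the tin's lid, and put the blue cup in the middle of the cork coaster. Leave the ink stone, the tape roll and the eraser where they are.

Things in the scene. Friction and masses are not known exactly. Their poses are not given: they have to be found in the camera images.
- fan_board: fixed teal disc, 290 mm wide, 4 thick; origin under its centre. On it a cream fan, 140 wide, 4 thick, centred; pale handle (14 wide, top 13 above table, red end) along -x to 165 mm; +x to the fan's head, +y is left seen from the handle, z up. Printed flat on top (mm): white strips 128x34, long along x, centred (0,98) left and (0,-98) right; white spot, red ring 64 wide, at (110,0). Any yaw
- coaster: fixed round cork coaster, 80 mm across, 5 mm thick, on the table; origin: centre of its underside, z up
- dark_weight: loose very dark brown wooden paperweight bar, 120 x 26 x 20 mm (x, y, z), 0.07 to 0.14 kg; origin: centre of its underside, x along its length, z up; lies on the table
- brass_weight: loose brass paperweight bar, 120 x 26 x 20 mm (x, y, z), 0.36 to 0.54 kg; origin: centre of its underside, x along its length, z up; lies on the table
- paste_tin: loose closed round red tin with a thin brass band, 50 mm across, 24 mm high, flat lid, 0.06 to 0.13 kg; origin: centre of its underside, z up; stands on the table
- seal: loose green stone seal, a 24 x 24 mm square block 50 mm high with a small dome on top (55 mm in all) and a red band at its foot, 0.05 to 0.12 kg; origin: centre of its underside, x and y square to its sides, z up; stands on the table
- cup: loose plain blue porcelain cup without handle, open and empty, 54 mm across at the rim and 43 mm at the foot, 46 mm high, wall 3 mm, 0.07 to 0.12 kg; origin: centre of its underside, z up; stands on the table
- ink_stone: black round ink stone, 72 mm across, 22 mm high, 0.35 kg, loose on the table: not to be moved; origin: centre of its underside
- tape: ochre roll of tape lying flat, 68 mm across, 48 mm hole, 18 mm high, loose: not to be moved; origin: centre of its underside
- eraser: white eraser with a blue sleeve, 55 x 28 x 16 mm (x, y, z), loose: not to be moved; origin: centre of its underside, x along its length
Things that resemble listed ones, but are neither listed nor needed, are in the scene too. Of the things like the paste_tin, leave any that is purple; of the rest the larger one is meant. Several things have the shape of the coaster; the one meant has the colours described above.

How it is judged:
At the end, for the whole second after the job is handed in: Dark weight on left strip, brass on right, tin on ring: flat, each within 13 mm (along and across) of its mark's middle, weights within 0.17 rad of the handle's line; seal upright on the lid within 11 mm of the tin's middle; cup upright on the coaster within 13 mm of its middle; all at rest (x of dark_weight in the frame of fan_board between -0.013 and 0.013 m and y of dark_weight in the frame of fan_board between 0.085 and 0.111 m and z of dark_weight in the frame of fan_board between 0.001 and 0.007 m and angle between each of dark_weight, brass_weight, paste_tin, seal, cup's own z axis and vertical below 0.1 rad and angle between the x axis of each of dark_weight, brass_weight and the x axis of fan_board, either way round below 0.17 rad and x of brass_weight in the frame of fan_board between -0.013 and 0.013 m and y of brass_weight in the frame of fan_board between -0.111 and -0.085 m and z of brass_weight in the frame of fan_board between 0.001 and 0.007 m and x of paste_tin in the frame of fan_board between 0.097 and 0.123 m and y of paste_tin in the frame of fan_board between -0.013 and 0.013 m and z of paste_tin in the frame of fan_board between 0.001 and 0.007 m and horizontal distance between seal and paste_tin below 0.011 m and z of seal in the frame of paste_tin between 0.021 and 0.027 m and horizontal distance between cup and coaster below 0.013 m and z of cup in the frame of coaster between 0.002 and 0.008 m and linear speed of each of dark_weight, brass_weight, paste_tin, seal, cup below 0.02 m/s and angular speed of each of dark_weight, brass_weight, paste_tin, seal, cup below 0.2 rad/s); the robot touches nothing.
It fails at once if the ink stone is moved more than 20 mm (distance of ink_stone from where it was at the start of the episode above 0.02 m).
It fails at once if the tape roll is moved more than 20 mm (distance of tape from where it was at the start of the episode above 0.02 m).
It fails at once if the eraser is moved more than 20 mm (distance of eraser from where it was at the start of the episode above 0.02 m).
It also fails if it takes over 128 s, if anything falls off the work surface, if the arm or the gripper's body presses on something with over 40 N, if the wrist force passes 120 N, or if a joint passes its speed limit or range.

ROBOT

A 6-joint arm with a two-finger parallel gripper is mounted at the origin on the work surface. World frame = base frame: x ahead of the robot, y to its left, z up, the work surface at z = 0. Lengths are in m, angles in rad, forces in N, time in s.
With the tool pointing down it reaches from about 0.425 to 0.95 m from the base axis. Payload 3.5 kg.
Tool frame: the origin (TCP) lies between the finger pads; the fingertips stand 22 mm ahead of it and the grasp point (between the pads) lies 3 mm ahead of it (ctrl.nose_length is the z of the fingertips in the tool frame, in m); z points along the fingers, y is the line along which they close (so a half turn about z gives the same grasp; the last joint's range is limited). The gripper opens to 85 mm and grips with 20 to 120 N. Pads are 22 mm wide; open, the fingers measure 114 mm over their backs; the gripper's body (76 mm by 85 mm) begins 54 mm behind the grasp point. The pads swing forward as they close: fully open they stand 13 mm farther back than shut.
Start: joints at [-1.36, 0.286, 1.577, -0, 1.279, -0.15], TCP at [0.238, -0.632, 0.253] pointing down, gripper open.
Joint ranges: [-2.77, 2.77], [-0.9, 2.22], [0.21, 2.48], [-1.53, 4.67], [0.24, 2.81], [-2.84, 2.84]. Speed limits (rad/s): [2.79, 2.79, 3.14, 3.14, 3.14, 3.14].

INTERFACE

Orientations are given as a unit quaternion [x, y, z, w].
In Python, from plant import ctrl gives the robot as it stands. The module is installed in compiled form; this text tells all that it offers.
- The arm moves only by the tool send_rows, never from a script. Its argument "rows" is text: rows parted by semicolons, each of 7 numbers parted by spaces: the turn, a rotation vector about the tool's x, y, z in shares of 90 degrees (1.0 is 90 degrees), then the shift along the tool's x, y, z in fractions of the full range, 1 being 100 cm, then the opening, from -1 (shut) to 1 (fully open). A call has 1 to 8 rows; each row is the pose to reach, as a shift and turn from the pose commanded when the call began, along the tool's axes at that moment; what a row does not reach only later rows make up. A row lasts 1/8 s, in which the tool goes at most 62.5 mm and 10.7 degrees, less where a joint would pass 70% of its speed; a pose out of reach is approached as far as the arm can. Shift and turn numbers lie between -1 and 1, and a call with a number outside is refused. A call with a gripper value outside its range is refused whole. The fingers move at their own pace and stop on an object; "grip_force" is the grip in N (left out, the last holds). Time passes only in rows, so rows that repeat a pose let the fingers close. It gives the time, the measured TCP pose, the force, the opening and the grip force at its end, in the units of the state.
- ctrl.get_state(): the state, without advancing time (a new reading comes with each control period).
- ctrl.read_camera(name): name is "scene" or "top" or "wrist"; returns a dict with "color" (384x512x3 uint8, red, green, blue), "fx", "fy", "cx", "cy" (pixels), "extrinsics" (4x4, takes a point from world to camera coordinates). Camera axes: x right, y down, z forward; pixel columns grow to the right and rows downward; lengths in m; the calibration is good to about 2 mm. A picture is of the moment at which its call begins. There is no depth.
- ctrl.sign_off(): hands the job in; it is judged then, once.
Trained networks look in a picture, given as the dict that the camera call returned (one of the last four; its "shot" number tells which), for a name from the list of things; names that differ only in an ending like _2 or _b are one class to them, and where a whole thing is asked for, a point or a joint stands for the part that bears it (a point fixed in the world has none). Each returns a list of dicts, best first, with "p" (0 to 1); they miss things now and then, are a little off and sometimes report something else, mostly with a low value. They report only what shows in the picture. A call takes as long as a camera call. They do not tell look-alikes from the thing itself.
- ctrl.look_for(picture, target): "position" ([x, y, z] in m, in the coordinates of the camera as it stood for that picture, good to about 4 mm: the middle of the surface that is visible of it).
The state is a dict: "time": time; "qpos": joint angles; "dq": joint speeds; "joint_efforts": joint torques, N m; "eef_pos": TCP position; "tcp_rot": TCP orientation; "contact_force": force on the tool from outside, world axes, zero at the start; "wrist_torque": the same for the moment, N m; "opening": opening from 0.0 (shut) to 1.0 (fully open); "finger_force": force on a finger pad.
Only numpy, scipy, OpenCV 4.12 (cv2) and the standard library are available. Lean on these libraries where they do the work, as an engineer would, in place of code of your own. Each camera call takes 0.05 s, during which the arm holds its last target. There are 200 camera calls.

## Working session

There is one attempt and no reset: what is moved stays moved. The work goes in short steps, Python scripts to look and compute and a tool call to move; the robot and the scene stay as the last step left them, time stands still between calls to the robot, and variables do not carry over. Pictures are saved under pics/ and viewed, at most 14 in all, crops included, and the job is handed in when it is done.

Besides the shell and the picture viewer there is one more tool, called after ">>>" as name(argument=value, ...), one argument or row to a line, values as JSON. send_rows: Moves the arm, as the interface text tells. Its arguments: {"type":"object","properties":{"rows":{"type":"string"},"grip_force":{"type":"number"}},"required":["rows"]}

```bash
mkdir -p pics; cat > h.py <<'E'
import numpy as np, cv2
from plant import ctrl
def shot(n):
    p=ctrl.read_camera(n); return p
def save(p,f,s=1.5):
    im=cv2.cvtColor(p["color"],cv2.COLOR_RGB2BGR)
    cv2.imwrite("pics/"+f,cv2.resize(im,None,fx=s,fy=s,interpolation=cv2.INTER_CUBIC))
def world(p,c):
    return (np.linalg.inv(p["extrinsics"])@np.r_[c,1])[:3]
def px(p,w):
    c=(p["extrinsics"]@np.r_[w,1])[:3]; return np.array([p["fx"]*c[0]/c[2]+p["cx"],p["fy"]*c[1]/c[2]+p["cy"]])
def ray(p,u,v,z):
    E=np.linalg.inv(p["extrinsics"]); d=E[:3,:3]@[(u-p["cx"])/p["fx"],(v-p["cy"])/p["fy"],1]; o=E[:3,3]
    return o+d*(z-o[2])/d[2]
E
python3 - <<'E'
from h import *
np.set_printoptions(precision=3,suppress=True)
for n in ["top","scene"]:
    p=shot(n); save(p,n+"0.png")
    print(n,np.linalg.inv(p["extrinsics"])[:3,3])
    for t in "fan_board coaster dark_weight brass_weight paste_tin seal cup ink_stone tape eraser".split():
        for d in ctrl.look_for(p,t):
            w=world(p,d["position"]); print(t,round(d["p"],2),w,px(p,w))
s=ctrl.get_state();print(s)
E
```

```text
top [ 0.383 -0.03   1.163]
fan_board 0.71 [ 0.546 -0.003  0.007] [239.16  182.984]
coaster 0.6 [0.656 0.251 0.01 ] [149.279 145.911]
coaster 0.59 [0.683 0.387 0.008] [101.748 137.728]
dark_weight 0.81 [0.535 0.273 0.025] [139.799 187.588]
dark_weight 0.3 [ 0.384 -0.289  0.02 ] [343.741 238.525]
brass_weight 0.86 [ 0.525 -0.278  0.023] [337.819 187.8  ]
paste_tin 0.78 [ 0.535 -0.477  0.025] [408.787 182.686]
paste_tin 0.65 [ 0.456 -0.484  0.02 ] [412.223 211.157]
paste_tin 0.57 [ 0.45  -0.381  0.024] [376.017 213.874]
seal 0.7 [0.452 0.377 0.049] [ 98.116 217.588]
cup 0.64 [0.37  0.299 0.021] [129.863 247.668]
ink_stone 0.6 [ 0.583 -0.377  0.011] [370.825 167.281]
tape 0.39 [ 0.583 -0.378  0.013] [371.117 167.339]
eraser 0.66 [0.576 0.37  0.016] [106.088 174.285]
eraser 0.61 [ 0.525 -0.281  0.023] [338.765 187.691]
scene [ 1.212 -0.352  1.057]
fan_board 0.94 [ 0.56  -0.016  0.007] [269.232 197.35 ]
coaster 0.71 [0.693 0.387 0.006] [420.449 179.725]
coaster 0.69 [0.659 0.251 0.002] [372.283 189.294]
coaster 0.35 [ 0.396 -0.293  0.019] [151.644 187.78 ]
dark_weight 0.84 [0.544 0.271 0.0
[... 415 characters left out ...]
.587 -0.377  0.013] [144.2   257.027]
tape 0.55 [ 0.395 -0.297  0.021] [150.297 187.741]
tape 0.55 [0.458 0.37  0.035] [369.584 119.62 ]
eraser 0.67 [0.585 0.358 0.017] [390.098 154.098]
eraser 0.52 [0.659 0.253 0.002] [372.722 189.186]
{'time': 1.1, 'qpos': array([-1.36 ,  0.286,  1.577, -0.   ,  1.279, -0.15 ]), 'dq': array([ 0.001, -0.001,  0.   , -0.001,  0.002, -0.001]), 'joint_efforts': array([ -0.   , -40.598, -29.294,  -0.   ,   0.001,   0.   ]), 'eef_pos': array([ 0.238, -0.632,  0.253]), 'tcp_rot': array([ 0.984,  0.179, -0.   , -0.   ]), 'contact_force': array([-0.756,  0.516, -0.45 ]), 'wrist_torque': array([0.022, 0.001, 0.017]), 'finger_force': 0.0, 'opening': 1.00409328338636}
```

View pics/top0.png

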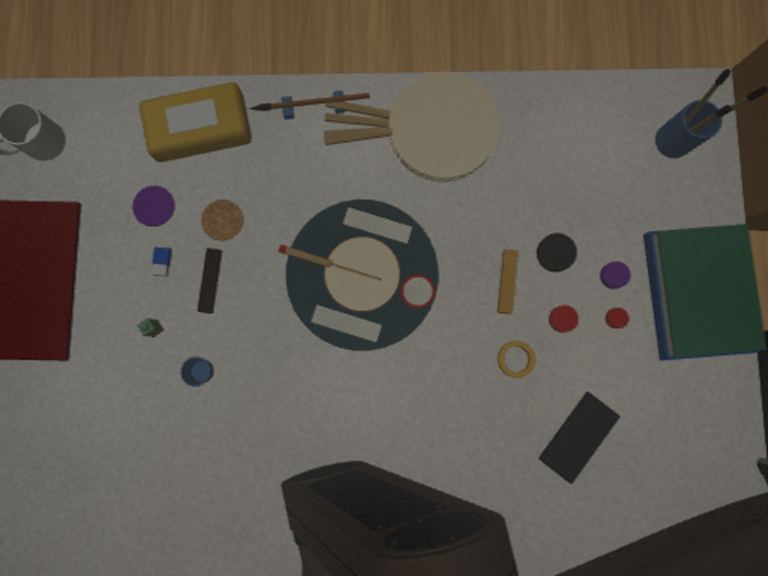

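View pics/scene0.png

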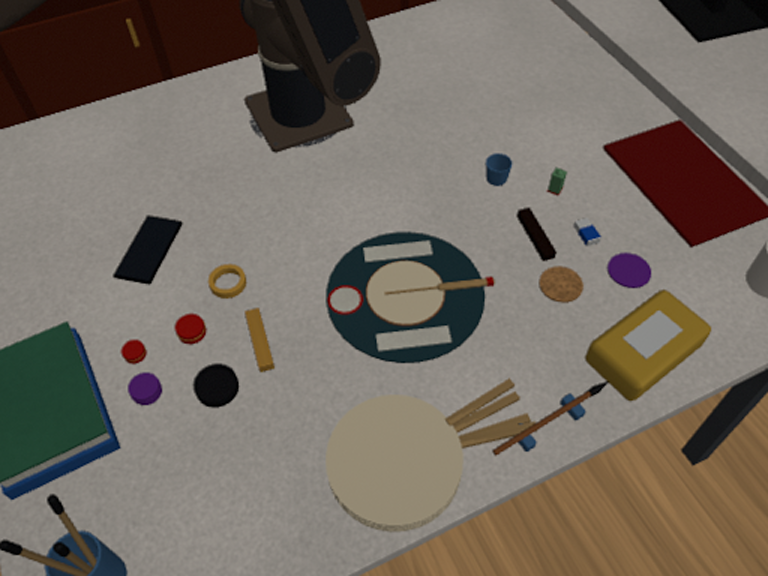

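Top view: the fan's red handle end is at (282,248) and the ring at (418,291), so its head points right. Left of the handle is therefore the upper strip (378,225), and right is the lower one (347,323). The large red tin is at (563,318), the cork coaster at (222,220) and the cup at (197,371). The seal is at (150,327), the dark bar at (209,280) and the brass bar at (508,281). The scene view agrees. Next I'll fit outlines to the masks.

```bash
cat > fit.py <<'E'
from h import *
from scipy.optimize import minimize
def box(L,W,H):
    return lambda: np.array([[a*L/2,b*W/2,c] for a in(-1,1) for b in(-1,1) for c in(0,H)])
def cyl(r0,r1,h):
    t=np.linspace(0,2*np.pi,40); return lambda: np.r_[np.c_[r0*np.cos(t),r0*np.sin(t),0*t],np.c_[r1*np.cos(t),r1*np.sin(t),0*t+h]]
S={ # model, hsv lo/hi, start
"fan_board":(cyl(.145,.145,.004),(85,60,0),(115,255,90)),
"coaster":(cyl(.04,.04,.005),(5,70,60),(22,255,255)),
"dark_weight":(box(.12,.026,.02),(0,0,0),(180,255,55)),
"brass_weight":(box(.12,.026,.02),(8,90,40),(30,255,255)),
"paste_tin":(cyl(.025,.025,.024),(0,100,40),(179,255,255)),
"seal":(box(.024,.024,.05),(40,50,20),(90,255,255)),
"cup":(cyl(.0215,.027,.046),(98,80,30),(125,255,255))}
def mask(p,n,u,rad):
    hsv=cv2.cvtColor(cv2.resize(p["color"],None,fx=4,fy=4,interpolation=cv2.INTER_CUBIC),cv2.COLOR_RGB2HSV)
    m=cv2.inRange(hsv,S[n][1],S[n][2])
    c=np.zeros_like(m); cv2.circle(c,tuple(int(4*x+2) for x in u),int(4*rad),255,-1); m&=c
    k,l,st,_=cv2.connectedComponentsWithStats(m)
    if k<2: return None
    m=np.uint8(l==1+st[1:,4].argmax())*255
    cs,_=cv2.findContours(m,0,2); return cv2.drawContours(m*0,[cv2.convexHull(np.vstack(cs))],-1,255,-1)
def outline(p,n,q):
    c,s=np.cos(q[2]),np.sin(q[2]); P=S[n][0](); P=np.c_[P[:,0]*c-P[:,1]*s+q[0],P[:,0]*s+P[:,1]*c+q[1],P[:,2]+(q[3] if len(q)>3 else 0)]
    return cv2.convexHull(np.float32([(px(p,w)+.5)*4-.5 for w in P]))
def fit(ps,n,x,y,yaws=(0,),rad=None,z=0):
    ms=[]
    for p in ps:
        r=rad or 1.25*np.abs(S[n][0]()).max()*p["fx"]/1.2+4
        ms.append(mask(p,n,px(p,[x,y,.01+z]),r))
    def cost(q):
        t=0
        for p,m in zip(ps,ms):
            if m is None: continue
            d=cv2.fillConvexPoly(m*0,np.int32(np.round(outline(p,n,[*q,z])*16)),255,8,4) 
            t+=1-(d&m).astype(bool).sum()/max(1,(d|m).astype(bool).sum())
        return t
    best=min((minimize(cost,[x,y,a],method="Nelder-Mead",options=dict(initial_simplex=[[x,y,a],[x+.01,y,a],[x,y+.01,a],[x,y,a+.25]],xatol=1e-4)) for a in yaws),key=lambda r:r.fun)
    return best.x,best.fun
E
python3 - <<'E'
from fit import *
np.set_printoptions(precision=4,suppress=True)
T=shot("top");C=shot("scene")
B=(-.3,.3)
J=[("fan_board",.55,-.01,(0,)),("coaster",.656,.251,(0,)),("dark_weight",.535,.273,B),("brass_weight",.525,-.278,B),("paste_tin",.45,-.381,(0,)),("seal",.455,.375,(-.4,0,.4)),("cup",.37,.299,(0,))]
for n,x,y,a in J:
    for ps in ([T],[C],[T,C]): print(n,*fit(ps,n,x,y,a))
# fan axis: strips and ring in each view
for p in (T,C):
    hsv=cv2.cvtColor(p["color"],cv2.COLOR_RGB2HSV); g=cv2.inRange(hsv,(0,0,95),(180,60,255))
    c=g*0; cv2.fillConvexPoly(c,np.int32([px(p,[.55+.135*np.cos(t),-.01+.135*np.sin(t),.004]) for t in np.linspace(0,6.28,40)]),255); g&=c
    k,l,st,ce=cv2.connectedComponentsWithStats(g)
    for i in range(1,k):
        if st[i,4]>60: print(st[i,4],ray(p,*ce[i],.004))
E
```

```text
fan_board [ 0.6922 -0.1125 -1.314 ] 0.9992129146253313
fan_board [ 0.5492 -0.0094  0.1854] 0.026597555578252163
fan_board [ 0.5492 -0.0094  0.1854] 1.025844184627621
coaster [ 0.6576  0.2581 -0.0563] 0.04702821693015813
coaster [0.6589 0.2551 0.1357] 0.0447150091584958
coaster [ 0.6583  0.2563 -0.0599] 0.12039880301326644
dark_weight [ 0.5386  0.2776 -0.1155] 0.10455290705006937
dark_weight [ 0.5416  0.2752 -0.1672] 0.12165794313198475
dark_weight [ 0.54    0.2766 -0.1375] 0.23477658479551256
brass_weight [ 0.5287 -0.2815 -0.1443] 0.09380838003736325
brass_weight [ 0.5297 -0.2829 -0.1339] 0.04332874828060518
brass_weight [ 0.5289 -0.2828 -0.1367] 0.13770361982839974
paste_tin [ 0.4557 -0.3825  0.1699] 0.07926324503311255
paste_tin [ 0.4564 -0.3836  0.0415] 0.06346942413977541
paste_tin [ 0.4562 -0.3835  0.15  ] 0.14930259430227166
seal [ 0.4521  0.3828 -0.3688] 0.26549035699630696
seal [0.4546 0.3797 0.7447] 0.16733067729083662
seal [ 0.452   0.382  -0.7094] 0.4769627557265256
cup [ 0.37    0.2885 -0.1216] 0.4066666666666666
cup [0.3726 0.2903 0.0655] 0.12688995215311005
cup [0.3727 0.2905 0.043 ] 0.5360560322180569
499 [ 0.6413 -0.0391  0.004 ]
1745 [ 0.5479 -0.0093  0.004 ]
264 [ 0.5138 -0.113   0.004 ]
530 [0.4549 0.0228 0.004 ]
422 [0.4576 0.0207 0.004 ]
1484 [ 0.5499 -0.0108  0.004 ]
243 [ 0.5156 -0.1146  0.004 ]
552 [ 0.6433 -0.0412  0.004 ]
```

```bash
cat > go.py <<'E'
import sys,numpy as np
from scipy.spatial.transform import Rotation as R
from plant import ctrl
# usage: go.py x y z psi [x y z psi ...]   all relative to the present pose
s=ctrl.get_state(); R0=R.from_quat(s["tcp_rot"]); p0=np.array(s["eef_pos"])
print("t",round(s["time"],2),"pos",np.round(p0,4),"open",round(s["opening"],3))
a=np.array(sys.argv[1:],float).reshape(-1,4)
for x,y,z,w in a:
    G=R.from_quat([np.cos(w/2),np.sin(w/2),0,0])
    print("turn",np.round((R0.inv()*G).as_rotvec(degrees=True),1),"shift",np.round(R0.inv().apply(np.array([x,y,z])-p0)*1000,1))
E
python3 go.py .4562 -.3835 .12 1.25 .4562 -.3835 .028 1.25
```

```text
t 1.2 pos [ 0.2383 -0.6315  0.2534] open 0.999
turn [  0.    0.  -50.9] shift [ 291.4 -155.2  133.3]
turn [  0.    0.  -50.9] shift [ 291.4 -155.2  225.3]
```

Careful with the scale: shifts go in shares of 100 cm and turns go in shares of 90 degrees. That gives: 291 mm / 1000 = 0.291, -155 mm / 1000 = -0.155, -51 degrees / 90 = -0.5667.

>>> send_rows(
  rows="0 0 -0.5667 0.291 -0.155 0.133 1;0 0 -0.5667 0.291 -0.155 0.133 1;0 0 -0.5667 0.291 -0.155 0.133 1;0 0 -0.5667 0.291 -0.155 0.133 1;0 0 -0.5667 0.291 -0.155 0.133 1;0 0 -0.5667 0.291 -0.155 0.133 1;0 0 -0.5667 0.291 -0.155 0.133 1;0 0 -0.5667 0.291 -0.155 0.133 1",
  grip_force=30,
)

```text
time: 2.2
eef_pos: [0.456, -0.3844, 0.1209]
tcp_rot: [0.811, 0.586, -0.0, 0.001]
contact_force: [-0.0, -0.6, 0.0]
opening: 1.003
finger_force: 0.0
```

```bash
python3 go.py .4562 -.3835 .028 1.25; python3 -c "
from h import *
p=shot('wrist');save(p,'w1.png')
for z in (.024,0): print(px(p,[.4562,-.3835,z])*1.5)"
```

```text
t 2.2 pos [ 0.456  -0.3844  0.1209] open 1.003
turn [0.  0.1 0.1] shift [ 1.  -0.1 92.9]
[383.75781969 304.38384319]
[383.70656103 289.81539474]
```

View pics/w1.png

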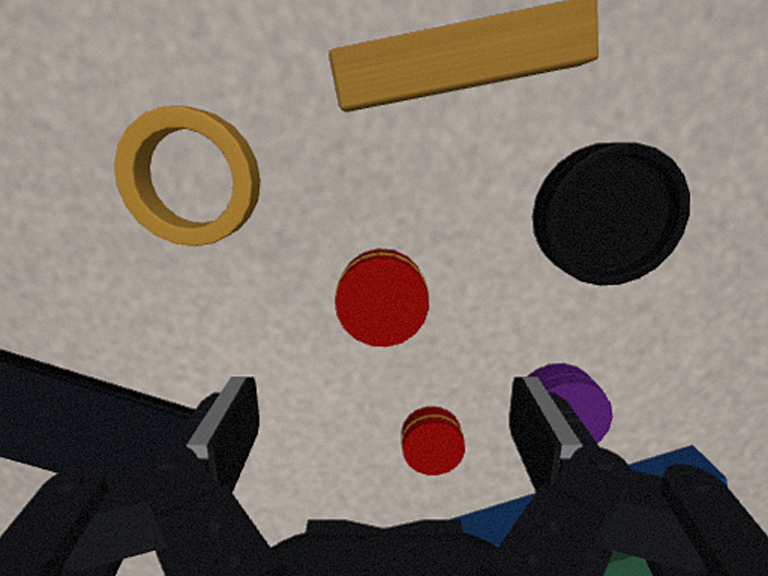

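The wrist view shows the tin's lid centred at (382,302), against a prediction of (384,304), so the fit is good. Descending and closing.

Converted, 93 mm / 1000 = 0.093, 50 mm / 1000 = 0.05.

>>> send_rows(
  rows="0 0 0 0.001 0 0.05 1;0 0 0 0.001 0 0.093 1;0 0 0 0.001 0 0.093 1;0 0 0 0.001 0 0.093 0;0 0 0 0.001 0 0.093 -0.5;0 0 0 0.001 0 0.093 -1;0 0 0 0.001 0 0.093 -1;0 0 0 0.001 0 0.093 -1",
  grip_force=30,
)

```text
time: 3.25
eef_pos: [0.4574, -0.3848, 0.0305]
tcp_rot: [0.811, 0.586, -0.0, 0.003]
contact_force: [-1.5, 0.1, 7.0]
opening: 0.57
finger_force: 31.6
```

```bash
python3 go.py .456 -.3835 .12 1.25 .5146 -.114 .12 1.25 .5146 -.114 .033 1.25
```

```text
t 3.25 pos [ 0.4574 -0.3848  0.0305] open 0.57
turn [0.2 0.2 0.1] shift [  0.5  -1.3 -89.5]
turn [0.2 0.2 0.1] shift [274.7 -30.4 -90.6]
turn [0.2 0.2 0.1] shift [275.  -30.7  -3.6]
```

Converted, 275 mm / 1000 = 0.275, 120 mm / 1000 = 0.12.

>>> send_rows(
  rows="0 0 0 0 0 -0.05 -1;0 0 0 0 0 -0.092 -1;0 0 0 0.06 -0.007 -0.092 -1;0 0 0 0.12 -0.014 -0.092 -1;0 0 0 0.18 -0.021 -0.092 -1;0 0 0 0.24 -0.028 -0.092 -1;0 0 0 0.275 -0.03 -0.092 -1;0 0 0 0.275 -0.03 -0.092 -1",
)

```text
time: 4.25
eef_pos: [0.5145, -0.1101, 0.1199]
tcp_rot: [0.809, 0.587, 0.0, 0.0]
contact_force: [-0.3, -0.1, -0.8]
opening: 0.57
finger_force: 31.7
```

```bash
python3 go.py .5146 -.114 .033 1.25; python3 -c "
from h import *
print(ctrl.nose_length)
p=shot('wrist');save(p,'w2.png')
print(px(p,[.5146,-.114,.004])*1.5)"
```

```text
t 4.25 pos [ 0.5145 -0.1101  0.1199] open 0.57
turn [ 0.1 -0.   0.3] shift [-3.7  1.2 86.9]
0.022
[386.04576382 300.5017989 ]
```

View pics/w2.png

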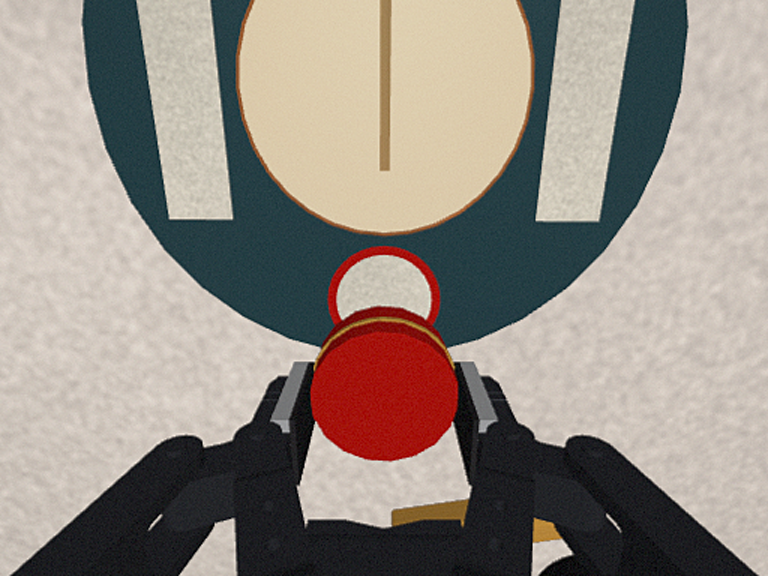

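The tin is held level and the ring is centred at (384,298), as predicted. Lowering, releasing and retreating.

Converted, 86 mm / 1000 = 0.086, 80 mm / 1000 = 0.08.

>>> send_rows(
  rows="0 0 0 -0.0035 0.001 0.045 -1;0 0 0 -0.0035 0.001 0.08 -1;0 0 0 -0.0035 0.001 0.086 -1;0 0 0 -0.0035 0.001 0.086 -1;0 0 0 -0.0035 0.001 0.086 0.6;0 0 0 -0.0035 0.001 0.086 0.6;0 0 0 -0.0035 0.001 0.04 0.6;0 0 0 -0.0035 0.001 0 0.6",
)

```text
time: 5.3
eef_pos: [0.5139, -0.116, 0.1205]
tcp_rot: [0.811, 0.585, -0.0, -0.0]
contact_force: [0.3, 0.3, 0.4]
opening: 0.801
finger_force: 0.0
```

```bash
python3 -c "
from fit import *
T=shot('top');C=shot('scene')
for ps in ([T],[C]): print(fit(ps,'paste_tin',.5146,-.114,z=.004))
print(np.linalg.inv(shot('wrist')['extrinsics'])[:3,3])"
python3 go.py .37 .38 .16 1.25 .452 .381 .16 1.25
```

```text
(array([ 0.5146, -0.114 ,  0.    ]), np.float64(0.0))
(array([ 0.52247401, -0.11685599,  0.2172081 ]), np.float64(0.20317024843773812))
[ 0.54180102 -0.03857619  0.24605301]
t 5.45 pos [ 0.5159 -0.1168  0.1225] open 0.804
turn [0.4 0.  0.1] shift [ 425.7 -294.5  -39.8]
turn [0.4 0.  0.1] shift [ 452.5 -216.9  -39.3]
```

Converted, 430 mm / 1000 = 0.43, 216 mm / 1000 = 0.216.

>>> send_rows(
  rows="0 0 0 0.054 -0.026 -0.039 0.6;0 0 0 0.107 -0.052 -0.039 0.6;0 0 0 0.162 -0.078 -0.039 0.6;0 0 0 0.216 -0.104 -0.039 0.6;0 0 0 0.27 -0.13 -0.039 0.6;0 0 0 0.324 -0.156 -0.039 0.6;0 0 0 0.378 -0.182 -0.039 0.6;0 0 0 0.43 -0.207 -0.039 0.6",
)

```text
time: 6.45
eef_pos: [0.4514, 0.3588, 0.1567]
tcp_rot: [0.811, 0.586, -0.001, -0.0]
contact_force: [1.6, 0.0, 0.1]
opening: 0.795
finger_force: 0.0
```

```bash
python3 -c "
from fit import *
T=shot('top');C=shot('scene');W=shot('wrist')
for ps in ([T],[C]): print(fit(ps,'paste_tin',.5146,-.114,rad=12,z=.004))
print([world(W,d['position']) for d in ctrl.look_for(W,'seal')])
for yaw in (-.4,0,.4,.8): print(fit([W],'seal',.452,.381,(yaw,),rad=60))
cv2.imwrite('pics/tin.png',cv2.resize(cv2.cvtColor(np.hstack([T['color'][130:260,210:340],C['color'][150:280,180:310]]),cv2.COLOR_RGB2BGR),None,fx=3,fy=3,interpolation=2))
save(W,'w3.png')"
python3 go.py
```

```text
(array([ 0.51330123, -0.11485891,  0.11299525]), np.float64(0.31000000000000005))
(array([ 0.52113429, -0.11678826, -0.0606412 ]), np.float64(0.169448418375457))
[]
(array([ 0.45277676,  0.37973108, -0.90791081]), np.float64(0.09910042766553606))
(array([0.45311491, 0.3797015 , 0.63874289]), np.float64(0.09957814186206215))
(array([0.4530517 , 0.37966932, 0.66608694]), np.float64(0.09747221402576967))
(array([0.45311182, 0.37941652, 0.67145957]), np.float64(0.09864964399705378))
t 6.65 pos [0.4516 0.3576 0.1566] open 0.799
```

View pics/w3.png

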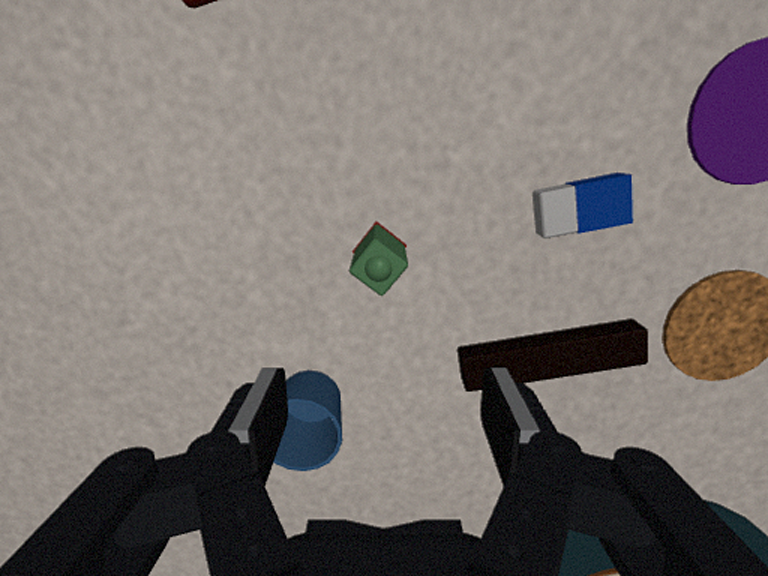

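View pics/tin.png

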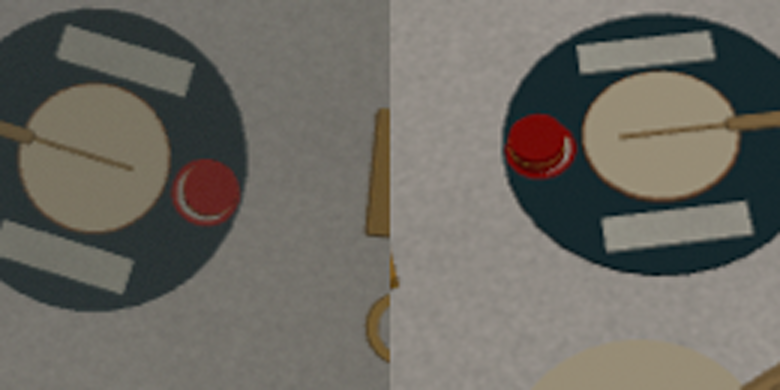

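The wrist view shows the seal upright at about (379,262), turned 0.67 rad. The tin is on its ring. Moving to the seal.

```bash
python3 go.py .453 .3796 .11 .665 .453 .3796 .035 .665
```

```text
t 6.65 pos [0.4516 0.3576 0.1566] open 0.799
turn [-0.1  0.2 33.7] shift [21.5 -5.4 46.6]
turn [-0.1  0.2 33.7] shift [ 21.6  -5.3 121.6]
```

Converted, 121 mm / 1000 = 0.121, 21.5 mm / 1000 = 0.0215, 33.7 degrees / 90 = 0.3744.

>>> send_rows(
  rows="0 0 0.3744 0.0215 -0.0054 0.046 0.3;0 0 0.3744 0.0215 -0.0054 0.046 0.3;0 0 0.3744 0.0215 -0.0054 0.046 0.3;0 0 0.3744 0.0215 -0.0054 0.046 0.3;0 0 0.3744 0.0215 -0.0054 0.1 0.3;0 0 0.3744 0.0215 -0.0054 0.121 0.3;0 0 0.3744 0.0215 -0.0054 0.121 0.3",
)

```text
time: 7.52
eef_pos: [0.453, 0.378, 0.0352]
tcp_rot: [0.946, 0.325, -0.003, 0.001]
contact_force: [-0.0, 0.1, 0.8]
opening: 0.65
finger_force: 0.0
```

```bash
python3 go.py .453 .3796 .035 .665
```

```text
t 7.53 pos [0.453  0.378  0.0352] open 0.65
turn [-0.   0.3 -0.1] shift [ 1.  -1.2  0.2]
```

Converted, -100 mm / 1000 = -0.1, -50 mm / 1000 = -0.05.

>>> send_rows(
  rows="0 0 0 0.001 -0.001 0 -0.2;0 0 0 0.001 -0.001 0 -0.6;0 0 0 0.001 -0.001 0 -1;0 0 0 0.001 -0.001 0 -1;0 0 0 0.001 -0.001 0 -1;0 0 0 0.001 -0.001 -0.05 -1;0 0 0 0.001 -0.001 -0.1 -1;0 0 0 0.001 -0.001 -0.1 -1",
  grip_force=30,
)

```text
time: 8.52
eef_pos: [0.4572, 0.3825, 0.1428]
tcp_rot: [0.946, 0.325, 0.005, -0.001]
contact_force: [-0.2, 0.3, -1.0]
opening: 0.287
finger_force: 29.1
```

```bash
python3 go.py .5146 -.03 .14 1.25 .5146 -.114 .14 1.25
```

```text
t 8.53 pos [0.4572 0.3825 0.1428] open 0.287
turn [  0.2  -0.5 -33.6] shift [-208.6  360.4    1.2]
turn [  0.2  -0.5 -33.6] shift [-260.3  426.6    0.7]
```

Converted, 422 mm / 1000 = 0.422, 367 mm / 1000 = 0.367, -33.6 degrees / 90 = -0.3733.

>>> send_rows(
  rows="0 0 -0.0556 -0.031 0.051 0 -1;0 0 -0.1111 -0.063 0.103 0 -1;0 0 -0.1667 -0.095 0.156 0 -1;0 0 -0.2222 -0.127 0.209 0 -1;0 0 -0.2778 -0.159 0.261 0 -1;0 0 -0.3333 -0.191 0.314 0 -1;0 0 -0.3733 -0.224 0.367 0 -1;0 0 -0.3733 -0.256 0.422 0 -1",
)

```text
time: 9.52
eef_pos: [0.511, -0.1098, 0.1358]
tcp_rot: [0.811, 0.585, -0.001, -0.001]
contact_force: [1.3, 1.2, -0.5]
opening: 0.283
finger_force: 29.2
```

>>> send_rows(
  rows="0 0 0 0 0 0 -1;0 0 0 0 0 0 -1",
)

```text
time: 9.78
eef_pos: [0.5111, -0.1077, 0.1359]
tcp_rot: [0.811, 0.584, -0.001, -0.002]
contact_force: [-0.4, 0.7, -2.0]
opening: 0.285
finger_force: 29.2
```

```bash
python3 go.py .5146 -.114 .064 1.25; python3 -c "
from h import *
p=shot('wrist');save(p,'w4.png')
print(px(p,[.5146,-.114,.028])*1.5)"
```

```text
t 9.78 pos [ 0.5111 -0.1077  0.1359] open 0.285
turn [-0.2 -0.  -0.1] shift [-5.   5.5 71.8]
[394.21530349 307.6183767 ]
```

View pics/w4.png

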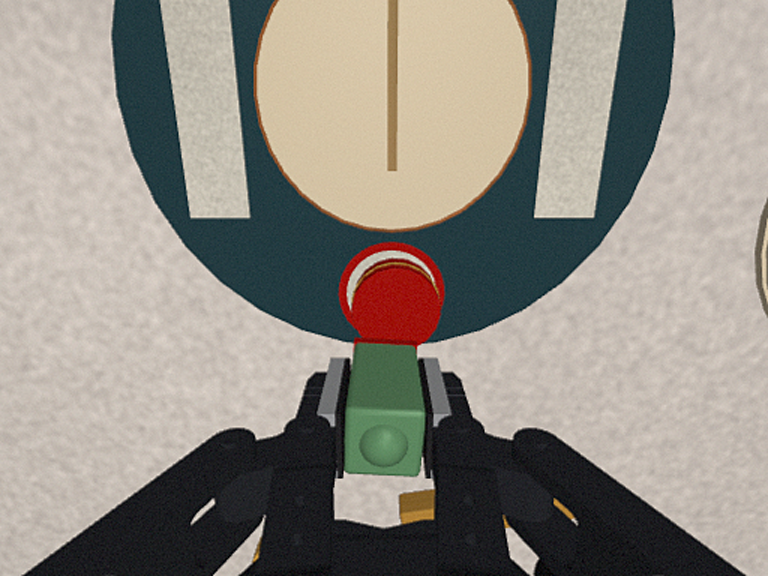

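The wrist view shows the lid centred at about (397,308), 1.5 mm right of prediction, with the seal held upright. Placing.

Converted, 72.5 mm / 1000 = 0.0725, 6.5 mm / 1000 = 0.0065.

>>> send_rows(
  rows="0 0 0 -0.005 0.0065 0.02 -1;0 0 0 -0.005 0.0065 0.045 -1;0 0 0 -0.005 0.0065 0.062 -1;0 0 0 -0.005 0.0065 0.069 -1;0 0 0 -0.005 0.0065 0.071 -1;0 0 0 -0.005 0.0065 0.072 -1;0 0 0 -0.005 0.0065 0.0725 -1;0 0 0 -0.005 0.0065 0.0725 -1",
)

```text
time: 10.82
eef_pos: [0.5167, -0.1141, 0.0675]
tcp_rot: [0.811, 0.585, -0.001, -0.001]
contact_force: [-6.8, 3.4, 13.7]
opening: 0.285
finger_force: 30.5
```

Converted, -80 mm / 1000 = -0.08, -40 mm / 1000 = -0.04.

>>> send_rows(
  rows="0 0 0 0 0 -0.002 -1;0 0 0 0 0 -0.003 -1;0 0 0 0 0 -0.003 -0.3;0 0 0 0 0 -0.003 0;0 0 0 0 0 -0.003 0.2;0 0 0 0 0 -0.04 0.2;0 0 0 0 0 -0.08 0.2;0 0 0 0 0 -0.08 0.2",
)

```text
time: 11.82
eef_pos: [0.5193, -0.1161, 0.1488]
tcp_rot: [0.811, 0.585, 0.002, 0.004]
contact_force: [0.4, 0.1, 0.0]
opening: 0.598
finger_force: 0.0
```

```bash
python3 go.py .5289 -.2828 .13 -.137 .5289 -.2828 .026 -.137; python3 -c "
from h import *
p=shot('wrist');save(p,'w5.png')
print(px(p,[.5146,-.114,.028])*1.5)"
```

```text
t 11.82 pos [ 0.5193 -0.1161  0.1488] open 0.598
turn [ 0.4 -0.3 79.4] shift [-155.1   61.7   19.4]
turn [ 0.4 -0.3 79.4] shift [-155.    60.8  123.4]
[373.43820345 290.59611546]
```

View pics/w5.png

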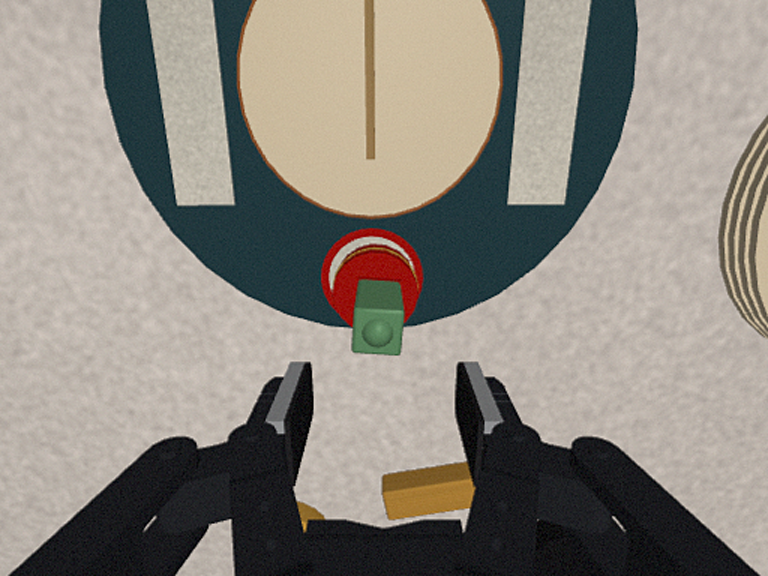

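The seal is standing on the lid: its base is near (379,299) and the lid's centre is about (376,292), within tolerance. Next is the brass bar.

Converted, -155 mm / 1000 = -0.155, -130 mm / 1000 = -0.13, 79.5 degrees / 90 = 0.8833.

>>> send_rows(
  rows="0 0 0.1111 -0.03 0.012 0 0.2;0 0 0.2222 -0.06 0.024 0 0.2;0 0 0.3333 -0.1 0.04 0 0.2;0 0 0.4444 -0.13 0.051 0.01 0.2;0 0 0.5556 -0.155 0.061 0.019 0.2;0 0 0.6667 -0.155 0.061 0.019 0.2;0 0 0.7778 -0.155 0.061 0.019 0.2;0 0 0.8833 -0.155 0.061 0.019 0.2",
)

```text
time: 12.88
eef_pos: [0.5245, -0.2808, 0.1234]
tcp_rot: [0.997, -0.072, -0.002, -0.001]
contact_force: [-0.1, 0.4, 0.2]
opening: 0.599
finger_force: 0.0
```

>>> send_rows(
  rows="0 0 0 0 0 0 0.2;0 0 0 0 0 0 0.2",
)

```text
time: 13.12
eef_pos: [0.5252, -0.281, 0.1247]
tcp_rot: [0.998, -0.068, -0.001, -0.001]
contact_force: [0.1, 0.3, -0.5]
opening: 0.604
finger_force: 0.0
```

```bash
python3 -c "
from fit import *
W=shot('wrist')
print(fit([W],'brass_weight',.529,-.283,(-.137,)), fit([shot('scene')],'brass_weight',.529,-.283,(-.137,)))"
python3 go.py .5289 -.2828 .026 -.137
```

```text
(array([ 0.48613998, -0.27626553, -0.13776636]), np.float64(0.6820439262138318)) (array([ 0.529, -0.283, -0.137]), np.float64(0.046329392356337595))
t 13.22 pos [ 0.5255 -0.2812  0.1253] open 0.6
turn [-0.  0.  0.] shift [ 3.7  1.2 99.3]
```

Converted, 98 mm / 1000 = 0.098, 3.7 mm / 1000 = 0.0037.

>>> send_rows(
  rows="0 0 0 0.0037 0.0012 0.05 0.2;0 0 0 0.0037 0.0012 0.09 0.2;0 0 0 0.0037 0.0012 0.098 0.2;0 0 0 0.0037 0.0012 0.098 -0.3;0 0 0 0.0037 0.0012 0.098 -0.6;0 0 0 0.0037 0.0012 0.098 -1;0 0 0 0.0037 0.0012 0.098 -1;0 0 0 0.0037 0.0012 0.098 -1",
  grip_force=50,
)

```text
time: 14.22
eef_pos: [0.5302, -0.2838, 0.0296]
tcp_rot: [0.998, -0.069, 0.001, 0.001]
contact_force: [-0.3, -0.2, 5.8]
opening: 0.283
finger_force: 53.5
```

Converted, -92 mm / 1000 = -0.092, -60 mm / 1000 = -0.06.

>>> send_rows(
  rows="0 0 0 0 0 -0.01 -1;0 0 0 0 0 -0.03 -1;0 0 0 0 0 -0.06 -1;0 0 0 0 0 -0.092 -1;0 0 0 0 0 -0.092 -1;0 0 0 0 0 -0.092 -1",
  grip_force=80,
)

```text
time: 14.98
eef_pos: [0.5283, -0.2824, 0.1186]
tcp_rot: [0.998, -0.069, -0.001, -0.001]
contact_force: [-0.2, 0.6, -5.6]
opening: 0.278
finger_force: 79.4
```

```bash
python3 go.py .5289 -.2828 .12 -.137 .456 .0213 .12 1.252
```

```text
t 14.97 pos [ 0.5283 -0.2824  0.1186] open 0.278
turn [-0.1  0.1 -0.1] shift [ 0.7  0.3 -1.4]
turn [ -0.1   0.  -79.7] shift [-113.5 -290.8   -0.8]
```

Converted, -291 mm / 1000 = -0.291, -258 mm / 1000 = -0.258, -70 degrees / 90 = -0.7778.

>>> send_rows(
  rows="0 0 0 0 0 -0.045 -1;0 0 -0.1111 -0.018 -0.045 -0.045 -1;0 0 -0.2222 -0.04 -0.102 -0.045 -1;0 0 -0.3333 -0.06 -0.155 -0.045 -1;0 0 -0.4444 -0.08 -0.208 -0.045 -1;0 0 -0.5556 -0.1 -0.258 -0.045 -1;0 0 -0.6667 -0.114 -0.291 -0.045 -1;0 0 -0.7778 -0.114 -0.291 -0.045 -1",
)

```text
time: 15.98
eef_pos: [0.4537, 0.0235, 0.1622]
tcp_rot: [0.854, 0.52, -0.002, -0.002]
contact_force: [0.0, -0.2, -4.2]
opening: 0.279
finger_force: 80.2
```

```bash
python3 go.py .456 .0213 .12 1.252
```

```text
t 15.97 pos [0.4537 0.0235 0.1622] open 0.279
turn [-0.3  0.  -9.1] shift [-0.9  3.3 42.2]
```

Converted, 42 mm / 1000 = 0.042, 3 mm / 1000 = 0.003, -9.3 degrees / 90 = -0.1033.

>>> send_rows(
  rows="0 0 -0.1033 -0.001 0.003 0.042 -1;0 0 -0.1033 -0.001 0.003 0.042 -1;0 0 -0.1033 -0.001 0.003 0.042 -1;0 0 -0.1033 -0.001 0.003 0.042 -1",
)

```text
time: 16.48
eef_pos: [0.4595, 0.0184, 0.124]
tcp_rot: [0.813, 0.583, 0.001, 0.001]
contact_force: [-0.8, -0.2, -4.3]
opening: 0.272
finger_force: 80.4
```

```bash
python3 go.py .456 .0213 .034 1.252; python3 -c "
from h import *
p=shot('wrist');save(p,'w6.png')
c,s=np.cos(-1.889),np.sin(-1.889)
for a in (-.064,.064):
  for b in (-.081,-.115): print(px(p,[.549+a*c-b*s,-.0095+a*s+b*c,.004])*1.5)"
```

```text
t 16.48 pos [0.4595 0.0184 0.124 ] open 0.272
turn [ 0.1 -0.  -0.4] shift [ 1.6 -4.4 90. ]
[406.66854003 174.70307855]
[342.44610686 175.19027964]
[404.70508346 386.90299153]
[350.05270713 387.3125516 ]
```

View pics/w6.png

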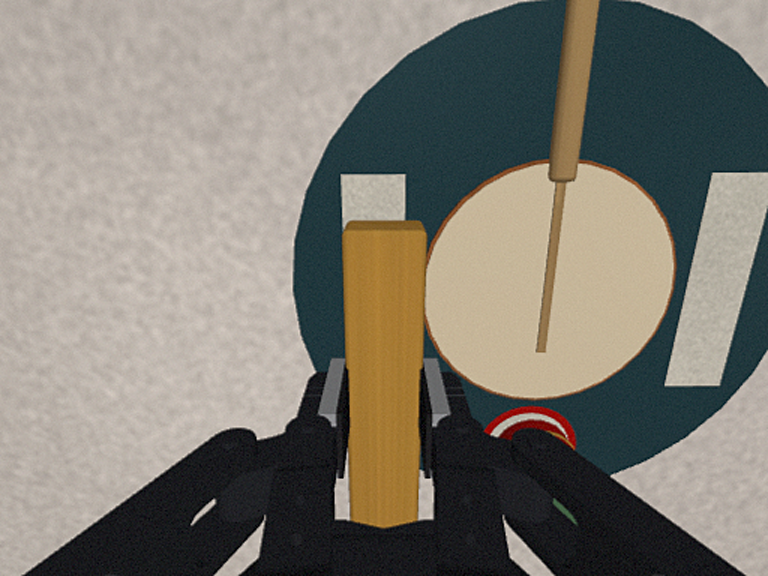

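The strip's corners (341,174) and (406,174) match prediction and the bar is aligned. Lowering and releasing.

Converted, 90 mm / 1000 = 0.09, 89 mm / 1000 = 0.089.

>>> send_rows(
  rows="0 0 0 0.0016 -0.0044 0.04 -1;0 0 0 0.0016 -0.0044 0.075 -1;0 0 0 0.0016 -0.0044 0.086 -1;0 0 0 0.0016 -0.0044 0.089 -1;0 0 0 0.0016 -0.0044 0.09 -1;0 0 0 0.0016 -0.0044 0.09 -1;0 0 0 0.0016 -0.0044 0.09 -1",
  grip_force=60,
)

```text
time: 17.4
eef_pos: [0.4557, 0.0214, 0.0337]
tcp_rot: [0.812, 0.583, 0.001, 0.001]
contact_force: [0.6, 0.2, -1.8]
opening: 0.273
finger_force: 81.0
```

Converted, -110 mm / 1000 = -0.11, -50 mm / 1000 = -0.05.

>>> send_rows(
  rows="0 0 0 0 0 0 -0.3;0 0 0 0 0 0 -0.15;0 0 0 0 0 0 -0.1;0 0 0 0 0 -0.01 -0.1;0 0 0 0 0 -0.05 0.2;0 0 0 0 0 -0.11 0.2;0 0 0 0 0 -0.11 0.2",
)

```text
time: 18.27
eef_pos: [0.4589, 0.0209, 0.1492]
tcp_rot: [0.812, 0.583, 0.005, 0.005]
contact_force: [1.3, -0.2, 0.1]
opening: 0.6
finger_force: 0.0
```

```bash
python3 go.py .54 .2766 .14 -.137; python3 -c "
from fit import *
print(fit([shot('wrist')],'brass_weight',.456,.0213,(1.25,),rad=200,z=.004), fit([shot('scene')],'brass_weight',.456,.0213,(1.25,),z=.004))
"
```

```text
t 18.27 pos [0.4589 0.0209 0.1492] open 0.6
turn [ 0.5 -0.6 79.2] shift [268.2  -4.9   9.6]
(array([0.45450785, 0.01875084, 1.24412835]), np.float64(0.014411388355726196)) (array([0.45669246, 0.01801409, 1.23389449]), np.float64(0.050703182827535165))
```

Brass is within 3 mm. Now the dark bar.

Converted, 268 mm / 1000 = 0.268, 215 mm / 1000 = 0.215, 79 degrees / 90 = 0.8778.

>>> send_rows(
  rows="0 0 0.1111 0.054 -0.001 0 0.2;0 0 0.2222 0.107 -0.002 0 0.2;0 0 0.3333 0.161 -0.003 0 0.2;0 0 0.4444 0.215 -0.004 0.009 0.2;0 0 0.5556 0.268 -0.005 0.009 0.2;0 0 0.6667 0.268 -0.005 0.009 0.2;0 0 0.7778 0.268 -0.005 0.009 0.2;0 0 0.8778 0.268 -0.005 0.009 0.2",
)

```text
time: 19.38
eef_pos: [0.5342, 0.2768, 0.1309]
tcp_rot: [0.998, -0.069, -0.002, 0.001]
contact_force: [-0.8, -0.1, 0.1]
opening: 0.6
finger_force: 0.0
```

>>> send_rows(
  rows="0 0 0 0 0 0 0.2;0 0 0 0 0 0 0.2",
)

```text
time: 19.62
eef_pos: [0.5351, 0.2768, 0.1325]
tcp_rot: [0.998, -0.065, -0.001, 0.0]
contact_force: [0.3, 0.2, 0.4]
opening: 0.605
finger_force: 0.0
```

```bash
python3 go.py .54 .2766 .028 -.137;python3 -c "
from h import *
p=shot('wrist');save(p,'w7.png')
c,s=np.cos(-.137),np.sin(-.137)
for a in (-.06,.06):
  for b in (-.013,.013): print(px(p,[.54+a*c-b*s,.2766+a*s+b*c,.02])*1.5)"
```

```text
t 19.62 pos [0.5351 0.2768 0.1325] open 0.605
turn [0.1 0.1 0.3] shift [  5.1  -0.6 104.5]
[403.39110851 382.11355199]
[360.11265923 381.85772806]
[408.41343916 176.4331126 ]
[357.74136328 176.07040492]
```

View pics/w7.png

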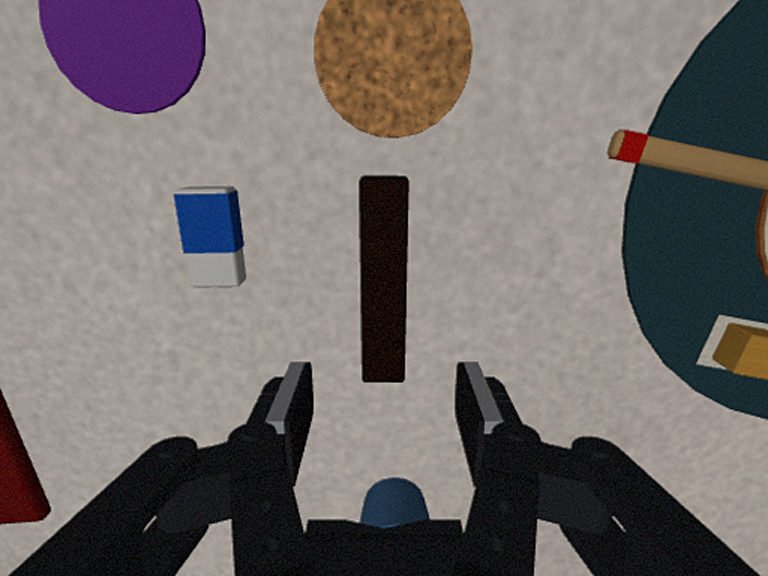

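The dark bar spans (360,176) to (406,382), exactly as predicted. Descending.

Converted, 104 mm / 1000 = 0.104, 95 mm / 1000 = 0.095.

>>> send_rows(
  rows="0 0 0 0.005 -0.0005 0.05 0.2;0 0 0 0.005 -0.0005 0.095 0.2;0 0 0 0.005 -0.0005 0.104 0.2;0 0 0 0.005 -0.0005 0.104 -0.3;0 0 0 0.005 -0.0005 0.104 -0.6;0 0 0 0.005 -0.0005 0.104 -1;0 0 0 0.005 -0.0005 0.104 -1;0 0 0 0.005 -0.0005 0.104 -1",
  grip_force=40,
)

```text
time: 20.68
eef_pos: [0.5419, 0.2773, 0.0316]
tcp_rot: [0.998, -0.066, 0.001, -0.0]
contact_force: [-1.3, -0.4, 5.9]
opening: 0.288
finger_force: 43.4
```

Converted, -110 mm / 1000 = -0.11, -60 mm / 1000 = -0.06.

>>> send_rows(
  rows="0 0 0 0 0 -0.02 -1;0 0 0 0 0 -0.06 -1;0 0 0 0 0 -0.11 -1;0 0 0 0 0 -0.11 -1;0 0 0 0 0 -0.11 -1",
  grip_force=50,
)

```text
time: 21.3
eef_pos: [0.5403, 0.2767, 0.1398]
tcp_rot: [0.998, -0.067, -0.0, 0.0]
contact_force: [0.4, -0.9, -0.8]
opening: 0.287
finger_force: 49.3
```

```bash
python3 go.py .642 -.0405 .12 1.252
```

```text
t 21.3 pos [0.5403 0.2767 0.1398] open 0.287
turn [ -0.    0.  -79.4] shift [142.9 300.9  19.8]
```

Converted, 301 mm / 1000 = 0.301, 253 mm / 1000 = 0.253, -79.5 degrees / 90 = -0.8833.

>>> send_rows(
  rows="0 0 -0.1111 0.024 0.05 0 -1;0 0 -0.2222 0.048 0.101 0 -1;0 0 -0.3333 0.072 0.152 0 -1;0 0 -0.4444 0.096 0.203 0 -1;0 0 -0.5556 0.12 0.253 0 -1;0 0 -0.6667 0.143 0.301 0 -1;0 0 -0.7778 0.143 0.301 0.019 -1;0 0 -0.8833 0.143 0.301 0.019 -1",
)

```text
time: 22.3
eef_pos: [0.6397, -0.041, 0.1159]
tcp_rot: [0.809, 0.588, -0.003, -0.003]
contact_force: [-0.2, -0.4, -0.4]
opening: 0.286
finger_force: 49.5
```

>>> send_rows(
  rows="0 0 0 0 0 0 -1;0 0 0 0 0 0 -1",
)

```text
time: 22.55
eef_pos: [0.642, -0.0401, 0.1198]
tcp_rot: [0.81, 0.586, -0.001, -0.001]
contact_force: [0.4, 1.1, -1.3]
opening: 0.287
finger_force: 49.5
```

```bash
python3 go.py .642 -.0405 .0356 1.252
```

```text
t 22.55 pos [ 0.642  -0.0401  0.1198] open 0.287
turn [-0.1  0.   0. ] shift [-0.3  0.2 84.2]
```

Converted, 84.5 mm / 1000 = 0.0845, 84 mm / 1000 = 0.084.

>>> send_rows(
  rows="0 0 0 0.001 0 0.04 -1;0 0 0 0.001 0 0.07 -1;0 0 0 0.001 0 0.08 -1;0 0 0 0.001 0 0.083 -1;0 0 0 0.001 0 0.084 -1;0 0 0 0.001 0 0.0845 -1;0 0 0 0.001 0 0.0845 -1",
)

```text
time: 23.42
eef_pos: [0.6434, -0.0396, 0.0373]
tcp_rot: [0.81, 0.587, 0.0, 0.001]
contact_force: [-0.2, -0.2, -1.3]
opening: 0.282
finger_force: 49.5
```

Converted, -110 mm / 1000 = -0.11, -50 mm / 1000 = -0.05.

>>> send_rows(
  rows="0 0 0 0 0 0 -0.3;0 0 0 0 0 0 -0.15;0 0 0 0 0 0 -0.1;0 0 0 0 0 -0.01 -0.1;0 0 0 0 0 -0.05 0.2;0 0 0 0 0 -0.11 0.6;0 0 0 0 0 -0.11 0.6",
  grip_force=30,
)

```text
time: 24.3
eef_pos: [0.6472, -0.0403, 0.1546]
tcp_rot: [0.81, 0.587, 0.005, 0.005]
contact_force: [0.2, 0.4, -0.0]
opening: 0.798
finger_force: 0.0
```

```bash
python3 go.py .4 .24 .14 1.25 .3727 .2905 .14 1.25; python3 -c "
from fit import *
print(fit([shot('wrist')],'dark_weight',.642,-.0405,(1.25,),rad=150,z=.004), fit([shot('scene')],'dark_weight',.642,-.0405,(1.25,),rad=35,z=.004))
"
```

```text
t 24.3 pos [ 0.6472 -0.0403  0.1546] open 0.798
turn [ 0.8 -0.1  0.3] shift [ 189.5 -322.3   10.3]
turn [ 0.8 -0.1  0.3] shift [ 229.  -363.9    9.7]
(array([ 0.64216744, -0.04194946,  1.26213404]), np.float64(0.04155478632202125)) (array([ 0.65827991, -0.05141103,  1.26863593]), np.float64(0.7614391770585667))
```

Converted, -361 mm / 1000 = -0.361, -359 mm / 1000 = -0.359.

>>> send_rows(
  rows="0 0 0 0.032 -0.052 0.01 0.9;0 0 0 0.065 -0.103 0.01 0.9;0 0 0 0.097 -0.154 0.01 0.9;0 0 0 0.13 -0.206 0.01 0.9;0 0 0 0.162 -0.257 0.01 0.9;0 0 0 0.194 -0.308 0.01 0.9;0 0 0 0.224 -0.359 0.01 0.9;0 0 0 0.227 -0.361 0.01 0.9",
)

```text
time: 25.4
eef_pos: [0.3665, 0.29, 0.1343]
tcp_rot: [0.808, 0.589, -0.002, -0.001]
contact_force: [1.3, -0.6, -0.5]
opening: 0.947
finger_force: 0.0
```

>>> send_rows(
  rows="0 0 0 0 0 0 0.9;0 0 0 0 0 0 0.9",
)

```text
time: 25.65
eef_pos: [0.3711, 0.2877, 0.1358]
tcp_rot: [0.81, 0.586, -0.001, 0.0]
contact_force: [0.4, 0.0, 0.7]
opening: 0.946
finger_force: 0.0
```

```bash
python3 -c "
from fit import *
W=shot('wrist')
r=fit([W],'cup',.3727,.2905,rad=100);print(r)
r=fit([shot('scene')],'cup',.3727,.2905);print(r)
im=cv2.cvtColor(cv2.resize(W['color'],None,fx=1.5,fy=1.5),cv2.COLOR_RGB2BGR)
cv2.polylines(im,[np.int32(outline(W,'cup',[.3727,.2905,0])/4*1.5)],1,(0,0,255))
cv2.imwrite('pics/w8.png',im)"; python3 go.py .3727 .2905 .037 1.25
```

```text
(array([0.37157884, 0.29025369, 0.13236204]), np.float64(0.0418562183635548))
(array([0.37624347, 0.28963426, 0.08975985]), np.float64(0.12921669525443114))
t 25.75 pos [0.3713 0.2876 0.1361] open 0.946
turn [-0.   0.   0.1] shift [ 3.2  0.5 99.1]
```

View pics/w8.png

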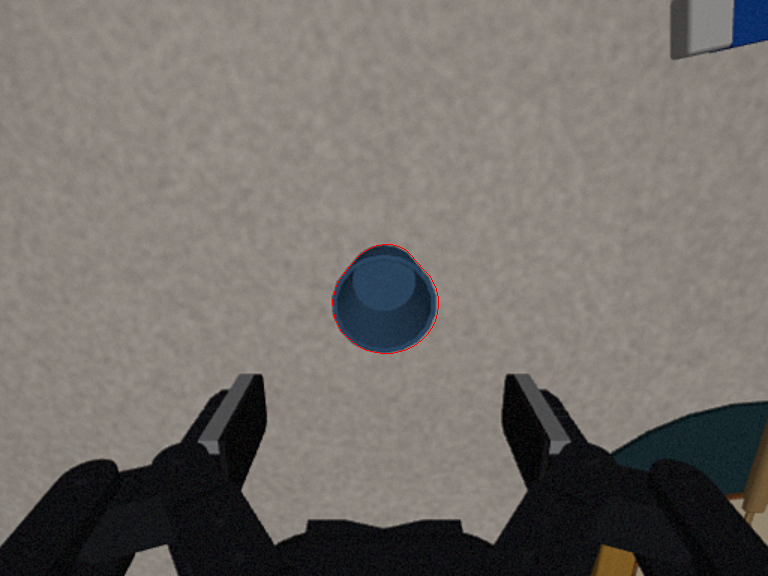

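The cup at (385,300) matches the fit. Grasping it.

>>> send_rows(
  rows="0 0 0 0.0027 0 0.05 0.9;0 0 0 0.0027 0 0.09 0.9;0 0 0 0.0027 0 0.099 0.9;0 0 0 0.0027 0 0.099 0.2;0 0 0 0.0027 0 0.099 0;0 0 0 0.0027 0 0.099 -1;0 0 0 0.0027 0 0.099 -1;0 0 0 0.0027 0 0.099 -1",
  grip_force=25,
)

```text
time: 26.75
eef_pos: [0.3728, 0.2918, 0.0391]
tcp_rot: [0.81, 0.587, 0.002, 0.0]
contact_force: [0.7, -0.3, 5.5]
opening: 0.617
finger_force: 26.6
```

Converted, -100 mm / 1000 = -0.1, -60 mm / 1000 = -0.06.

>>> send_rows(
  rows="0 0 0 0 0 -0.02 -1;0 0 0 0 0 -0.06 -1;0 0 0 0 0 -0.1 -1;0 0 0 0 0 -0.1 -1;0 0 0 0 0 -0.1 -1",
)

```text
time: 27.38
eef_pos: [0.3706, 0.2908, 0.1365]
tcp_rot: [0.81, 0.587, -0.001, -0.0]
contact_force: [-0.2, 0.4, -1.9]
opening: 0.615
finger_force: 26.7
```

```bash
python3 go.py .6583 .256 .14 1.25 .6583 .256 .042 1.25
```

```text
t 27.38 pos [0.3706 0.2908 0.1365] open 0.615
turn [-0.1  0.1  0.3] shift [ 56.4 284.3  -3.8]
turn [-0.1  0.1  0.3] shift [ 56.5 284.4  94.2]
```

Converted, 284 mm / 1000 = 0.284, 250 mm / 1000 = 0.25.

>>> send_rows(
  rows="0 0 0 0.01 0.05 -0.004 -1;0 0 0 0.02 0.1 -0.004 -1;0 0 0 0.03 0.15 -0.004 -1;0 0 0 0.04 0.2 -0.004 -1;0 0 0 0.05 0.25 -0.004 -1;0 0 0 0.056 0.284 -0.004 -1;0 0 0 0.056 0.284 -0.004 -1;0 0 0 0.056 0.284 -0.004 -1",
)

```text
time: 28.38
eef_pos: [0.657, 0.2558, 0.1387]
tcp_rot: [0.81, 0.587, -0.002, -0.001]
contact_force: [0.2, 0.5, -0.8]
opening: 0.614
finger_force: 26.7
```

```bash
python3 -c "
from fit import *
W=shot('wrist'); save(W,'w9.png')
print(np.int32(outline(W,'coaster',[.6583,.2563,0])[::8]/4*1.5).reshape(-1,2).tolist())"; python3 go.py .6583 .256 .044 1.25
```

```text
[[453, 283], [404, 341], [332, 315], [331, 246], [406, 218], [453, 273]]
t 28.43 pos [0.6568 0.2561 0.1393] open 0.619
turn [-0.2  0.1  0.3] shift [ 0.6  1.7 95.3]
```

View pics/w9.png

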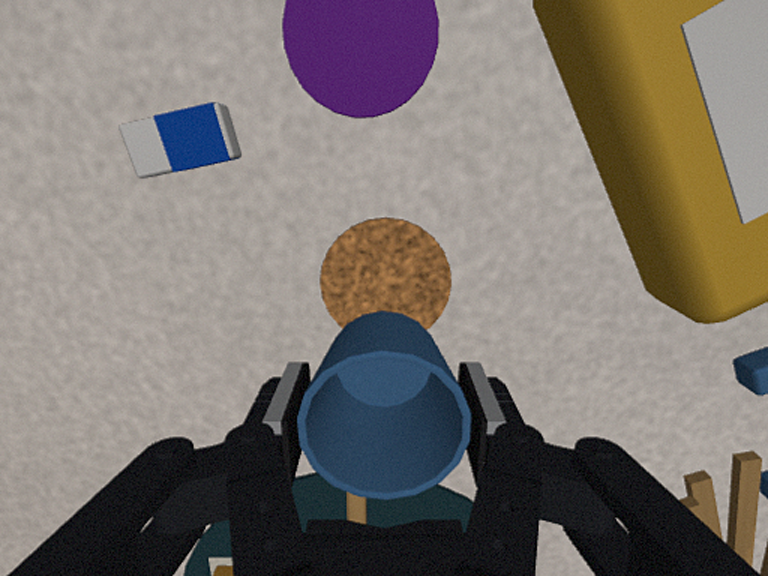

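The coaster at (386,280) matches prediction and the cup is held level. Placing it.

Converted, 95.5 mm / 1000 = 0.0955, 95 mm / 1000 = 0.095.

>>> send_rows(
  rows="0 0 0 0.0005 0.001 0.04 -1;0 0 0 0.0005 0.001 0.075 -1;0 0 0 0.0005 0.001 0.089 -1;0 0 0 0.0005 0.001 0.093 -1;0 0 0 0.0005 0.001 0.095 -1;0 0 0 0.0005 0.001 0.0955 -1;0 0 0 0.0005 0.001 0.0955 -1",
)

```text
time: 29.3
eef_pos: [0.6604, 0.2563, 0.0471]
tcp_rot: [0.81, 0.587, 0.001, 0.0]
contact_force: [0.0, -0.3, -0.7]
opening: 0.623
finger_force: 26.8
```

Converted, -150 mm / 1000 = -0.15, -110 mm / 1000 = -0.11.

>>> send_rows(
  rows="0 0 0 0 0 0 0.4;0 0 0 0 0 0 0.7;0 0 0 0 0 0 0.8;0 0 0 0 0 -0.01 0.8;0 0 0 0 0 -0.05 0.8;0 0 0 0 0 -0.11 0.8;0 0 0 -0.04 0 -0.15 0.8;0 0 0 -0.08 0 -0.15 0.8",
)

```text
time: 30.3
eef_pos: [0.6374, 0.1801, 0.203]
tcp_rot: [0.809, 0.587, 0.005, 0.003]
contact_force: [0.1, 0.1, -0.5]
opening: 0.9
finger_force: 0.0
```

```bash
python3 -c "
from fit import *
print(ctrl.get_state()['eef_pos'])
W=shot('wrist');T=shot('top');C=shot('scene')
print(fit([W],'cup',.6583,.256,rad=80,z=.005))
for n,x,y,a in (('dark_weight',.642,-.0405,1.25),('brass_weight',.456,.021,1.25),('seal',.515,-.114,1.25)): 
  for p in (T,C): print(n,fit([p],n,x,y,(a,),rad=20 if n=='seal' else 30,z=.028 if n=='seal' else .004))
im=[cv2.resize(cv2.cvtColor(a,cv2.COLOR_RGB2BGR),(400,400),interpolation=2) for a in (T['color'][100:260,140:300],C['color'][130:290,210:370])]
cv2.imwrite('pics/end.png',np.hstack(im))"
```

```text
[0.63744823 0.18012188 0.20296718]
(array([ 0.65942535,  0.25519535, -0.00078088]), np.float64(0.04453096483757146))
dark_weight (array([ 0.64397984, -0.04245161,  1.26236269]), np.float64(0.05863234529381178))
dark_weight (array([ 0.65917357, -0.05082229,  1.29125117]), np.float64(0.6883750395945518))
brass_weight (array([0.45490768, 0.02004892, 1.23992812]), np.float64(0.03303390321645905))
brass_weight (array([0.45641374, 0.01808382, 1.24224284]), np.float64(0.05038186745503814))
seal (array([ 0.51695821, -0.117601  ,  1.02234354]), np.float64(0.1960093896713615))
seal (array([ 0.51490039, -0.11795422,  1.37597275]), np.float64(0.13900481540930976))
```

View pics/end.png

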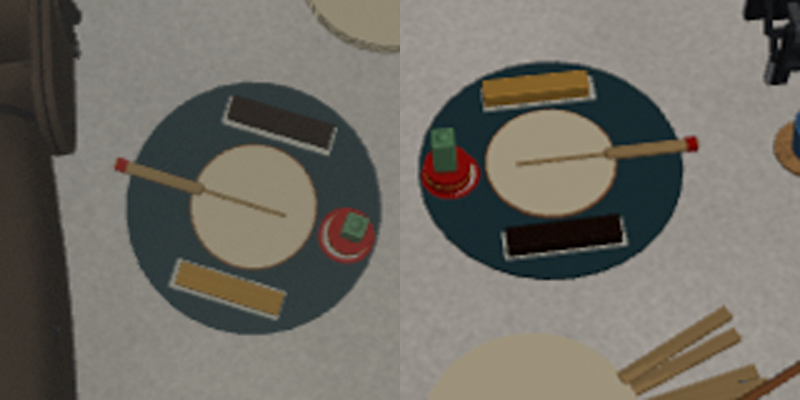

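The end view shows both bars inside their strips (dark left of the handle, brass right), with the tin on its ring and the seal upright on the lid. The cup fit is 1–2 mm from the coaster's middle. Handing in.

```bash
python3 -c "
from plant import ctrl
print(ctrl.sign_off())"
```

```text
the job is handed in; nothing more can be done
None
```

I handed the job in at about 30 s of the 128 s: by my last pictures all five things are within tolerance and the ink stone, tape and eraser were left alone, but the hand-in returned no verdict.

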